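# Pin a clamshell pressing jig shut and hold it

## Task

Close the lid of the white clamshell pressing jig, take the longer of the two pins out of the metal stand and push it down through the hole in the lid into the hole below. The jig's sprung pad lifts the lid a little, so press the pin down until its collar has pushed the lid fully shut, and finish holding it like that: keep gripping the pin and keep pressing, do not let go. Leave the shorter pin in the stand and the other things where they are.

Things in the scene. Friction and masses are not known exactly. Their poses are not given: they have to be found in the camera images.
- jig: the lower half of the jig, fixed to the table: a white block 210 (x) by 170 (y) by 55 mm high, origin at the centre of its underside; +x points to the hinge side, -x to the front side with the hole. A white lid, 180 mm long from the hinge axis to its front edge, 150 mm wide and 12 mm thick, is hinged to it. The black U-shaped handle on the lid spans 102 mm across y, 75 mm from the hinge axis, and stands 41 mm above the lid's outer (upper) face
- lid (a joint): lid angle (rad): 0 is fully shut (lid flat, 4 mm above the lower half), grows as the front edge rises to the stop at 1.4. Starts open at 0.6 to 1.1. The hinge is stiff: the lid stays where it is put (1 to 2 N at the front edge moves it down), except that below 0.06 a sprung pad pushes it back up to about 0.06 when released; shutting it fully takes about 12 N at the hole, keeping it shut 6 N
- hinge_axis (a point): middle of the hinge axis, which runs along the jig's y, 85 mm behind (+x) the jig's centre and 59 mm above the table, level with the lid's inner (lower) face when shut; axes as the jig's
- lid_hole (a point): centre of the hole in the lid at the lid's outer face; hole diameter 15 mm with a 2 mm chamfer, through the 12 mm lid, 155 mm from the hinge axis, on the lid's centre line, 25 mm from its front edge. z is the outer face's normal, x points from the hole to the hinge
- lower_hole (a point): centre of the mouth of the matching hole in the lower half, 55 mm above the table, 70 mm in front (-x) of the jig's centre; diameter 15 mm, goes straight down to the table
- stand: fixed plain aluminium block 70 (x) by 130 (y) by 42 mm high holding two upright pins in wells 13.5 mm wide and 34 mm deep at y = +40 and -40 mm (which pin is in which well varies); origin at the centre of its underside
- long_pin: the long pin, loose, upright in the stand, standing taller than the other; origin at the centre of its tip (lower end), z up along the pin. Steel shank 12 mm diameter and 60 mm long with a tapered nose (7 mm wide at the tip, full width after 9 mm), then a steel collar 30 mm diameter from 60 to 66 mm, a black grip 22 mm diameter from 66 to 106 mm and a cap 26 mm diameter to 111 mm. 63 to 126 g. It may lean 3 degrees in its well
- pin_tip (a point): the tip of the long pin (its origin)
- short_pin: the short pin, not to be used: the same collar, grip and cap but a shank of only 22 mm, so its collar rests on the stand; origin at its tip
- screwdriver: loose screwdriver lying between the jig and the stand, 170 mm long along its x, about 30 mm thick; leave it
- tape_roll: loose cardboard ring, 90 mm diameter, 25 mm high, lying flat at the back; leave it
- mug_a: loose white mug, 82 mm diameter, 95 mm high, back left; leave it
- mug_b: loose white mug, 82 mm diameter, 95 mm high, back right; leave it
- spray_bottle: loose white bottle, 60 mm diameter, 170 mm high, back right; leave it
- coasters: loose block of wooden coasters, 95 by 95 by 36 mm, at the left; leave it
- scraper: loose spatula-like scraper, 200 mm long along its x, lying at the right; leave it
Things that resemble listed ones, but are neither listed nor needed, are in the scene too. Leave any blue or yellow look-alike of the long_pin alone.

How it is judged (in metres and radians):
On the way, in this order (a step that is already met when the one before it is completed fails the run):
1. the lid is closed down onto the sprung pad (below 0.12 rad) (value of joint lid below 0.12 rad), for 0.1 s.
2. the long pin's tip is at least 6 mm down in the lower hole, through the closed lid (value of joint lid below 0.12 rad and z of pin_tip in the frame of lower_hole below -0.006 m and horizontal distance between pin_tip and lower_hole below 0.006 m and angle between long_pin's own z axis and vertical below 0.12 rad), for 0.05 s.
At the end, for the whole second after the job is handed in: the lid is fully shut (below 0.02 rad); the long pin stands upright through both holes (tip at least 38 mm below the lower hole's mouth, within 6 mm of its axis, tilted less than 0.12 rad); the fingers still hold the pin (over 3 N) and the pin presses on the jig (over 3 N) (value of joint lid below 0.02 rad and z of pin_tip in the frame of lower_hole below -0.038 m and horizontal distance between pin_tip and lower_hole below 0.006 m and angle between long_pin's own z axis and vertical below 0.12 rad and contact force between the fingers and long_pin above 3 N and contact force between long_pin and jig above 3 N); the arm keeps its last pose, push and grip.
It fails at once if the short pin is taken out of the stand (distance of short_pin from where it was at the start of the episode above 0.015 m).
It fails at once if one of the other things (screwdriver, tape roll, mugs, bottle, coasters, scraper) is pushed more than 30 mm (distance of any of screwdriver, tape_roll, mug_a, mug_b, spray_bottle, coasters, scraper from where it was at the start of the episode above 0.03 m).
It also fails if it takes over 64 s, if anything falls off the work surface, if the arm or the gripper's body presses on something with over 40 N, if the wrist force passes 120 N, or if a joint passes its speed limit or range.

## Robot

A 6-joint arm with a two-finger parallel gripper is mounted at the origin on the work surface. World frame = base frame: x ahead of the robot, y to its left, z up, the work surface at z = 0. Lengths are in mm, angles in rad, forces in N, time in s.
With the tool pointing down it reaches from about 350 to 875 mm from the base axis. Payload 4.2 kg.
Tool frame: the origin (TCP) lies at the very end of the fingers, on their centre line; the grasp point (between the pads) lies 19 mm behind it (arm.pinch_z is the distance from the TCP to the grasp point, in mm); x points along the fingers, y is the direction in which the jaws open and shut, and the axes are right-handed (so a half turn about x gives the same grasp; the last joint's range is limited). The gripper opens to 85 mm and grips with 20 to 120 N. Pads are 22 mm wide; open, the fingers measure 114 mm over their backs; the gripper's body (76 mm by 85 mm) begins 54 mm behind the grasp point. The pads swing forward as they close: fully open they stand 13 mm farther back than shut.
Start: joints at [-0.874, 0.385, 0.008, 0, -1.194, -0.259], TCP at [264.979, -566.026, 231.312] pointing down, gripper open.
Joint ranges: [-3.14, 3.14], [-1.21, 2.06], [-1.07, 1.41], [-3.16, 2.05], [-2.99, -0.16], [-3.1, 3.1]. Speed limits (rad/s): [2.79, 2.79, 3.14, 3.14, 3.14, 3.14].

## Interface

Orientations are given as a unit quaternion [x, y, z, w].
In Python, from bench import arm gives the robot as it stands.
- The arm moves only by the tool drive_tool, never from a script. Its argument "motion" is a list of rows, each a list of 4 numbers: the shift along the tool's x, y, z in mm, then the turn about the tool's x in degrees. In form: [[dx, dy, dz, spin], ...]. A call has 1 to 10 rows; each row shifts and turns the commanded pose from where the row before left it, along the tool's axes as they then stand; what a row does not reach is not made up. A row lasts 1/12 s, in which the tool goes at most 41.7 mm and 7.16 degrees, less where a joint would pass 70% of its speed; a pose out of reach is approached as far as the arm can. A call with a gripper value outside its range is refused whole. "grip" is the finger opening in mm, from 0 to 85.4, set as the call begins (left out, the last holds). The fingers move at their own pace and stop on an object; the grip force is fixed at half the most. Time passes only in rows, so rows that do not move let the fingers close. It gives the time, the measured TCP pose, the force and the opening at its end, in the units of the state.
- arm.read_state(): the state, without advancing time (a new reading comes with each control period).
- arm.get_image(name): name is "scene" or "top"; returns the picture (400x640x3 uint8, red, green, blue); there is no depth.
- arm.calibration(name): a dict with "K" (3x3 intrinsics, pixels), "eye" and "attitude" of the camera in the world. Camera axes: x right, y up, looking along -z (the intrinsics and any distortion apply to the point x, -y, -z); pixel columns grow to the right and rows downward; lengths in mm; the calibration is good to about 2 mm. A picture is of the moment at which its call begins. calibration takes no time and is no camera call.
- arm.job_done(): hands the job in, once; it reports no verdict.
The state is a dict: "clock": time; "joints": joint angles; "joint_vel": joint speeds; "joint_efforts": joint torques, N m; "position": TCP position; "ee_rot": TCP orientation; "contact_force": force on the tool from outside, world axes, zero at the start; "wrist_torque": the same for the moment, N m; "gripper_width": finger opening in mm.
Only numpy, scipy, OpenCV 4.12 (cv2) and the standard library are available. Lean on these libraries where they do the work, as an engineer would, in place of code of your own. Each camera call takes 0.05 s, during which the arm holds its last target. There are 200 camera calls.

## Working session

There is one attempt and no reset: what is moved stays moved. The work goes in short steps, Python scripts to look and compute and a tool call to move; the robot and the scene stay as the last step left them, time stands still between calls to the robot, and variables do not carry over. Pictures are saved under pics/ and viewed, about 8 in all and at most 12, crops included, and the job is handed in when it is done.

Besides the shell and the picture viewer there is one more tool, called after "Call:" as a command line: name --pt "numbers of a row" for each row, then --argument value for the rest. drive_tool: Moves the arm, as the interface text tells. Its arguments: {"type":"object","properties":{"motion":{"type":"array"},"grip":{"type":"number"}},"required":["motion"]}

```bash
mkdir -p pics; ls
cat > h.py <<'E'
import numpy as np, cv2
from bench import arm
from scipy.spatial.transform import Rotation as R
def shot(n,fn):
    im=arm.get_image(n); cv2.imwrite('pics/'+fn,im[:,:,::-1]); return im
def att(c):
    a=np.array(c['attitude'],float)
    return a if a.shape==(3,3) else R.from_quat(a).as_matrix()
def ray(n,u,v):
    c=arm.calibration(n); K=np.array(c['K'])
    d=np.linalg.inv(K)@[u,v,1]; d=att(c)@[d[0],-d[1],-d[2]]
    return np.array(c['eye'],float),d/np.linalg.norm(d)
def onz(n,u,v,z):
    e,d=ray(n,u,v); return e+d*(z-e[2])/d[2]
def proj(n,p):
    c=arm.calibration(n); q=att(c).T@(np.array(p,float)-c['eye']); K=np.array(c['K'])
    w=K@[q[0],-q[1],-q[2]]; return w[:2]/w[2]
def two(a,ua,b,ub):
    e1,d1=ray(a,*ua); e2,d2=ray(b,*ub)
    t=np.linalg.lstsq(np.c_[d1,-d2],e2-e1,rcond=None)[0]
    p,q=e1+t[0]*d1,e2+t[1]*d2; return (p+q)/2,np.linalg.norm(p-q)
E
python3 - <<'E'
from h import *
shot('scene','s0.png');shot('top','t0.png')
for n in('scene','top'):print(arm.calibration(n))
print(arm.read_state(),arm.pinch_z)
E
```

```text
pics
{'K': array([[498.48650761,   0.        , 332.07029534],
       [  0.        , 498.48650761, 194.0970337 ],
       [  0.        ,   0.        ,   1.        ]]), 'eye': array([1444.69080006,   92.69129675, 1135.14000921]), 'attitude': array([0.22141132, 0.2480181 , 0.68736556, 0.64574967])}
{'K': array([[475.73393425,   0.        , 316.04476676],
       [  0.        , 475.73393425, 201.32697319],
       [  0.        ,   0.        ,   1.        ]]), 'eye': array([ 386.33954986,    9.32929989, 1694.37593597]), 'attitude': array([-0.03734137,  0.04688811,  0.70930113, -0.7023525 ])}
{'clock': 0.1, 'joints': array([-8.74376382e-01,  3.85498791e-01,  6.72780882e-03, -3.94615570e-04,
       -1.19403030e+00, -2.58601926e-01]), 'joint_vel': array([ 0.00102279, -0.00106615,  0.00219824, -0.00032153, -0.00106987,
        0.00137637]), 'joint_efforts': array([-2.62028010e-06, -3.93319845e+01,  1.88930243e+01,  4.19793740e+00,
       -2.59458582e-03,  3.11268195e-06]), 'position': array([ 264.75103915, -565.55999985,  230.31186123]), 'ee_rot': array([-0.15281922,  0.69045306,  0.15419755,  0.69003187]), 'contact_force': array([ 0.17083471,  0.07619445, -0.62249215]), 'wrist_torque': array([ 0.01397531, -0.04621843,  0.00605396]), 'gripper_width': 85.32707098192918} 18.700000000000003
```

View pics/s0.png

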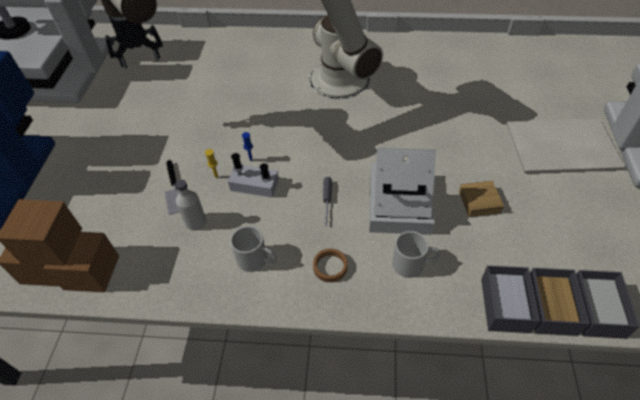

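View pics/t0.png

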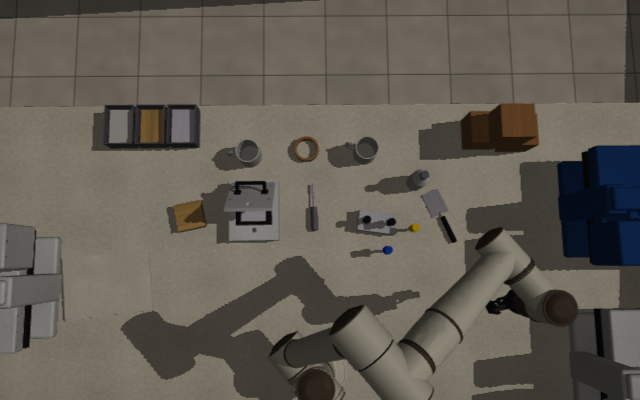

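The scene view looks back at the robot. The jig is at about (403,190) in scene and (253,212) in top. The stand is at about (253,180) in scene and (378,222) in top. The blue and yellow look-alikes stand nearby. Next I'll enlarge both.

Run:
```python
import cv2,numpy as np
s=cv2.imread('pics/s0.png');t=cv2.imread('pics/t0.png')
def c(im,x,y):return cv2.resize(im[y:y+75,x:x+100],(400,300),interpolation=cv2.INTER_CUBIC)
o=np.vstack([np.hstack([c(s,355,145),c(s,195,125)]),np.hstack([c(t,205,172),c(t,345,190)])])
cv2.imwrite('pics/m0.png',cv2.convertScaleAbs(o,alpha=1.4))
from h import *
print(onz('top',253,212,0),onz('top',378,222,42))
```

```text
[552.80228539 210.92065754   0.        ] [ 509.58252618 -229.30178717   42.        ]
```

View pics/m0.png

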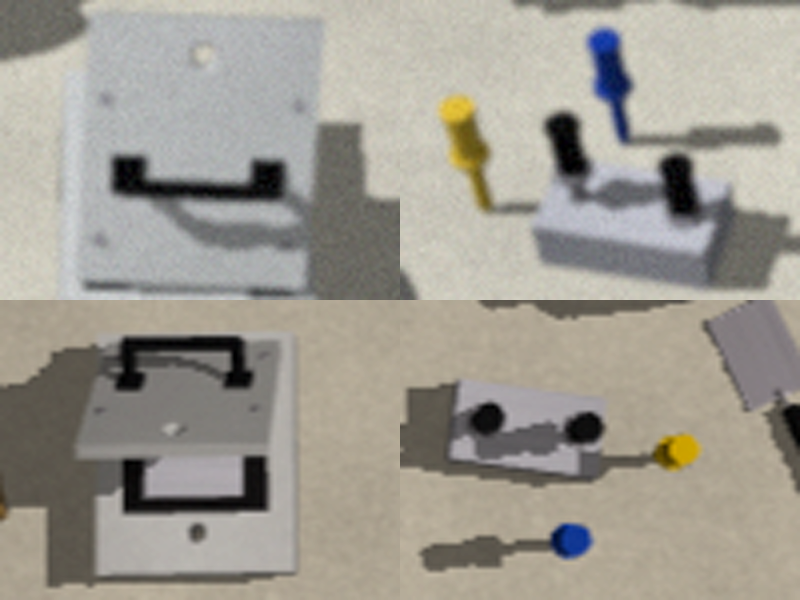

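The enlarged view shows the lid raised, with its hole at scene (405.8,158.5) and top (248.2,204.2). The lower hole is at top (254.3,230). The pin at more negative y looks taller. I'll triangulate all of these.

Run:
```python
from h import *
np.set_printoptions(precision=1,suppress=True)
t=cv2.imread('pics/t0.png');s=cv2.imread('pics/s0.png')
# refine dark cap blobs in top
g=t.max(2)
for n,(a,b) in dict(l=(366.8,219.5),r=(390.9,222)).items():
    x0,y0=int(a)-7,int(b)-7; m=(g[y0:y0+15,x0:x0+15]<45).astype('uint8'); mm=cv2.moments(m,True); print(n,mm['m10']/mm['m00']+x0,mm['m01']/mm['m00']+y0,m.sum())
print('capL',two('scene',(235.75,155.5),'top',(366.8,219.5)))
print('capR',two('scene',(264.25,165),'top',(390.9,222)))
print('capL/R sw',two('scene',(264.25,165),'top',(366.8,219.5)),two('scene',(235.75,155.5),'top',(390.9,222)))
print('lidhole',two('scene',(405.75,158.5),'top',(248.25,204.25)))
print('lower',onz('top',254.3,230,55))
def tc(x,y):return 205+x/4,172+(y-300)/4
for p in[(97,574),(297,572),(292,334)]:print('jigc',onz('top',*tc(*p),55))
print('lidfront',[two('scene',(355+a/4,145+b/4),'top',tc(c,d)) for a,b,c,d in[(88,15,270,456),(322,22,78,456)]])
print('handle top', onz('top',*tc(124,342),120),onz('top',*tc(243,342),120),two('scene',(355+130/4,145+190/4),'top',tc(240,343)),two('scene',(355+268/4,145+195/4),'top',tc(125,345)))
def tk(x,y):return 345+(x-400)/4,190+(y-300)/4
for p in[(448,458),(580,478),(605,398),(460,380)]:print('stand',onz('top',*tk(*p),42))
print(arm.read_state()['position'])
```

```text
l 366.0925925925926 219.4814814814815 54
r 390.3454545454546 221.74545454545455 55
capL (array([ 519.4, -214.9,  137. ]), np.float64(73.09173505019949))
capR (array([ 501.8, -225.2,   82.2]), np.float64(83.73603581136906))
capL/R sw (array([ 514.2, -181.8,   93. ]), np.float64(4.824306485225102)) (array([ 503.4, -260.4,  116.1]), np.float64(2.4911453401516854))
lidhole (array([559. , 205.5, 189.9]), np.float64(3.8397453691576904))
lower [485.2 199.6  55. ]
jigc [450.  285.2  55. ]
jigc [450.  113.9  55. ]
jigc [656.9 117.9  55. ]
lidfront [(array([535.9, 129.4, 197.8]), np.float64(6.907218663515782)), (array([537.2, 279.8, 200.8]), np.float64(6.38188563038994))]
handle top [640.6 253.9 120. ] [639.7 154.6 120. ] (array([635.4, 159.4, 141.8]), np.float64(8.784045537502143)) (array([634.5, 250.5, 142. ]), np.float64(1.852622399297926))
stand [ 484.2 -155.5   42. ]
stand [ 465.6 -270.    42. ]
stand [ 535.2 -293.9   42. ]
stand [ 552.2 -167.4   42. ]
[ 264.8 -565.6  230.3]
```

```bash
cat >> h.py <<'E'
def st(): 
    s=arm.read_state(); M=R.from_quat(s['ee_rot']).as_matrix(); return s,M
def delta(p):
    s,M=st(); d=M.T@(np.array(p,float)-s['position']); return d
E
python3 - <<'E'
from h import *
np.set_printoptions(precision=3,suppress=True)
s,M=st();print(M)
print('pin',onz('top',390.35,221.75,119),onz('top',390.35,221.75,111), onz('top',366.1,219.5,93))
print('yellow',onz('top',414,227,70),'blue',onz('top',388,250,70))
for a in(-.1,.1): pass
E
```

```text
[[-0.001 -0.424  0.906]
 [ 0.002  0.906  0.424]
 [-1.     0.002 -0.   ]]
pin [ 504.276 -259.339  119.   ] [ 504.875 -260.703  111.   ] [ 514.631 -181.871   93.   ]
yellow [ 489.143 -348.364   70.   ] blue [ 411.685 -256.862   70.   ]
```

Call:
drive_tool --pt "-8 0 0 6.27" --pt "-8 0 0 6.27" --pt "-8 0 0 6.27" --pt "-8 0 0 6.27" --pt "0 20 8 0" --pt "0 30 12 0" --pt "0 30 12 0" --pt "0 30 12 0" --pt "0 30 12 0" --pt "0 30 12 0" --grip 0

```text
clock: 0.93
position: [333.0, -394.4, 262.8]
ee_rot: [0.0, 0.707, 0.0, 0.707]
contact_force: [1.6, 0.6, -0.2]
gripper_width: 0.3
```

Call:
drive_tool --pt "0 30 12 0" --pt "0 30 12 0" --pt "0 30 12 0" --pt "0 30 12 0" --pt "0 30 12 0" --pt "0 30 12 0" --pt "0 30 12 0" --pt "0 30 12 0" --pt "0 30 12 0" --pt "0 30 12 0"

```text
clock: 1.77
position: [452.9, -94.4, 263.1]
ee_rot: [-0.0, 0.707, 0.0, 0.707]
contact_force: [0.1, -0.3, 0.8]
gripper_width: -0.5
```

Call:
drive_tool --pt "0 32 13 0" --pt "0 32 13 0" --pt "0 32 13 0" --pt "0 32 13 0" --pt "0 32 13 0" --pt "0 32 13 0" --pt "0 32 13 0" --pt "0 32 13 0" --pt "0 32 13 0" --pt "0 20 10 0"

```text
clock: 2.6
position: [580.3, 214.8, 262.3]
ee_rot: [-0.001, 0.707, 0.001, 0.707]
contact_force: [0.5, 0.4, -0.3]
gripper_width: 0.1
```

Call:
drive_tool --pt "0 0 0 0" --pt "0 0 0 0"

```text
clock: 2.77
position: [579.7, 212.8, 261.9]
ee_rot: [-0.001, 0.708, 0.0, 0.706]
contact_force: [0.1, -0.7, -0.1]
gripper_width: -0.1
```

Call:
drive_tool --pt "0 13 4 0" --pt "0 12 4 0" --pt "12 0 0 0" --pt "20 0 0 0" --pt "20 0 0 0" --pt "15 0 0 0" --pt "5 0 0 0" --pt "3 0 -8 0" --pt "2 0 -8 0" --pt "0 0 0 0"

```text
clock: 3.6
position: [570.8, 237.1, 187.3]
ee_rot: [0.0, 0.707, 0.0, 0.707]
contact_force: [-0.6, 0.4, 0.7]
gripper_width: -0.2
```

Call:
drive_tool --pt "4 0 -6 0" --pt "4 0 -6 0" --pt "4 0 -6 0" --pt "5 0 -5 0" --pt "5 0 -5 0" --pt "6 0 -5 0" --pt "6 0 -5 0" --pt "6 0 -4 0" --pt "7 0 -4 0" --pt "7 0 -4 0"

```text
clock: 4.43
position: [521.2, 236.9, 131.4]
ee_rot: [-0.0, 0.707, -0.0, 0.707]
contact_force: [-0.6, 0.5, 1.9]
gripper_width: -0.1
```

Contact is about 2 N, so the lid is moving. I'll carry on down to z of about 79.

Call:
drive_tool --pt "7 0 -4 0" --pt "7 0 -3 0" --pt "7 0 -3 0" --pt "7 0 -3 0" --pt "7 0 -2 0" --pt "6 0 -2 0" --pt "5 0 -1 0" --pt "4 0 0 0" --pt "3 0 0 0" --pt "0 0 0 0"

```text
clock: 5.27
position: [503.4, 236.9, 78.9]
ee_rot: [-0.0, 0.708, -0.0, 0.707]
contact_force: [-1.4, -0.6, 1.8]
gripper_width: 0.0
```

Call:
drive_tool --pt "0 0 0 0" --pt "0 0 0 0"

```text
clock: 5.43
position: [503.9, 236.9, 79.3]
ee_rot: [-0.0, 0.707, -0.0, 0.707]
contact_force: [-0.7, -0.3, 0.4]
gripper_width: -0.1
```

Call:
drive_tool --pt "-15 0 0 0" --pt "-30 0 0 0" --pt "-35 0 0 0" --pt "-35 -15 0 0" --pt "-25 -30 0 0" --pt "-10 -36 0 0" --pt "0 -38 0 0" --pt "0 -38 0 0" --pt "0 -38 0 0" --pt "0 -38 0 0" --grip 46

```text
clock: 6.27
position: [503.7, 2.3, 229.6]
ee_rot: [-0.0, 0.707, 0.0, 0.708]
contact_force: [1.1, -0.9, -0.4]
gripper_width: 46.4
```

Call:
drive_tool --pt "0 -38 0 0" --pt "0 -38 0 0" --pt "0 -38 0 0" --pt "0 -38 0 0" --pt "0 -38 0 0" --pt "0 -38 0 0" --pt "0 -25 0 0" --pt "0 -10 0 0" --pt "0 0 0 0" --pt "0 0 0 0"

```text
clock: 7.1
position: [503.8, -259.1, 229.0]
ee_rot: [0.001, 0.707, -0.0, 0.707]
contact_force: [-0.1, 0.6, 0.5]
gripper_width: 45.9
```

Run:
```python
from h import *
s=shot('scene','s1.png');t=shot('top','t1.png')
def c(im,x,y):return cv2.resize(im[y:y+75,x:x+100],(400,300),interpolation=cv2.INTER_CUBIC)
o=np.vstack([np.hstack([c(s,355,145),c(s,195,125)]),np.hstack([c(t,205,172),c(t,345,190)])])
cv2.imwrite('pics/m1.png',cv2.convertScaleAbs(o[:,:,::-1],alpha=1.4)); print(st()[0]['position'],st()[0]['gripper_width'],delta([504.5,-260,140]))
```

```text
[ 504.03386364 -258.04931271  229.29320488] 45.68415525630163 [89.29273736 -1.97446772  0.45544983]
```

View pics/m1.png

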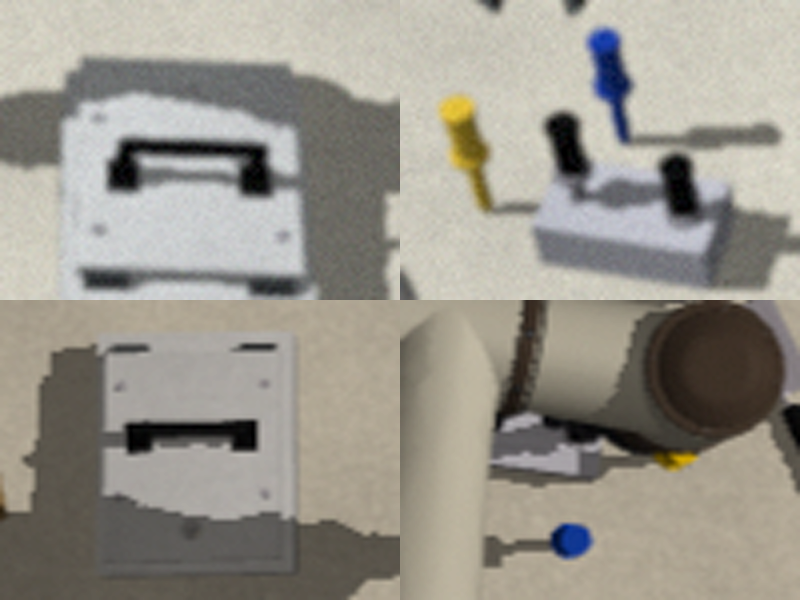

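The lid now lies nearly flat, with its hole near top (252.5,229) in the arm's shadow. The pins are undisturbed. I'll measure the holes precisely and descend on the long pin.

Run:
```python
from h import *
np.set_printoptions(precision=1,suppress=True)
for f,(u,v),z in(('t0',(254.3,230),55),('t1',(252.5,229),80)):
    g=cv2.imread(f'pics/{f}.png',0).astype(float); x0,y0=int(u)-6,int(v)-5; w=g[y0:y0+11,x0:x0+13]
    w=cv2.GaussianBlur(w,(3,3),0)
    m=np.clip(np.median(w)-8-w,0,None); n,l,_,_=cv2.connectedComponentsWithStats((m>0).astype('uint8'))
    k=l[5,6] or l[np.unravel_index(m.argmax(),m.shape)]; m=m*(l==k); ys,xs=np.mgrid[:11,:13]
    c=(x0+(m*xs).sum()/m.sum(), y0+(m*ys).sum()/m.sum()); print(f,c,(m>0).sum(),onz('top',*c,z))
# jig outline in t0: top-face edges
def tc(x,y):return 205+x/4,172+(y-300)/4
for p in[(98,572),(296,572),(293,334),(100,336)]:print(onz('top',*tc(*p),55))
```

```text
t0 (np.float64(253.82042353610007), np.float64(229.22548322910745)) 45 [487.8 201.3  55. ]
t1 (np.float64(252.36907953529936), np.float64(229.00357462019662)) 17 [487.1 203.2  80. ]
[451.7 284.3  55. ]
[450.  114.7  55. ]
[656.9 117.1  55. ]
[656.5 284.9  55. ]
```

Call:
drive_tool --pt "25 -1 0 0" --pt "35 0 0 0" --pt "30 0 0 0" --pt "20 0 0 0" --pt "15 0 0 0" --pt "12 0 0 0" --pt "10 0 0 0" --pt "5 0 0 0" --pt "0 0 0 0" --pt "0 0 0 0"

```text
clock: 8.03
position: [504.4, -259.7, 77.8]
ee_rot: [-0.001, 0.707, 0.0, 0.707]
contact_force: [-0.1, 0.0, 0.2]
gripper_width: 45.9
```

Call:
drive_tool --pt "0 0 0 0" --pt "0 0 0 0" --pt "0 0 0 0" --pt "0 0 0 0" --pt "0 0 0 0" --pt "0 0 0 0" --grip 0

```text
clock: 8.53
position: [504.4, -260.6, 77.8]
ee_rot: [-0.0, 0.707, -0.0, 0.708]
contact_force: [0.1, -3.2, -0.4]
gripper_width: 21.0
```

Call:
drive_tool --pt "-3 0 0 0" --pt "-6 0 0 0" --pt "-10 0 0 0" --pt "-15 0 0 0" --pt "-20 0 0 0" --pt "-20 0 0 0" --pt "-20 0 0 0" --pt "-12 0 0 0" --pt "0 0 0 0" --pt "0 0 0 0"

```text
clock: 9.37
position: [503.6, -259.4, 183.3]
ee_rot: [0.0, 0.707, 0.0, 0.707]
contact_force: [-0.3, 0.1, -2.0]
gripper_width: 20.8
```

Run:
```python
from h import *
s=shot('scene','s2.png'); p=st()[0]['position']; q=proj('scene',p-[0,0,60]); u,v=q.astype(int); print(p,q)
for z in (0,30,49,60): print(z,proj('scene',p+[0,0,19-z]))
x,y=u-50,v-60
cv2.imwrite('pics/m2.png',cv2.convertScaleAbs(cv2.resize(s[y:y+90,x:x+100,::-1],(800,720)[:2],interpolation=cv2.INTER_CUBIC)[:600],alpha=1.4)); print(x,y)
```

```text
[ 503.07703957 -259.29446502  182.34018201] [235.33857269 153.87436256]
0 [230.4096025  133.52663393]
30 [232.33395821 141.47074117]
49 [233.51883986 146.36215852]
60 [234.1932222  149.14613738]
185 93
```

View pics/m2.png

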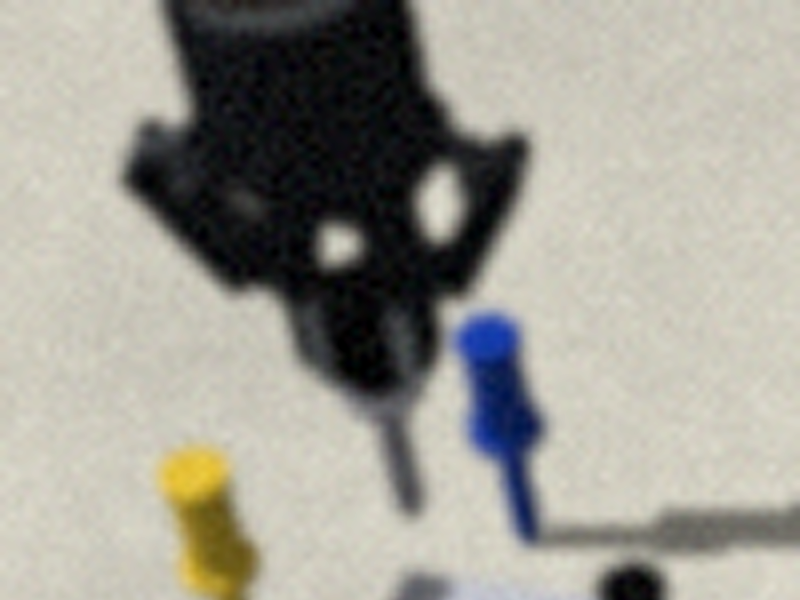

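The pin is held upright. Its tip is at scene (236.2,156.5), and the vertical prediction was (235.9,156.3). Next I'll check the lid hole in both views.

Run:
```python
from h import *
np.set_printoptions(precision=2,suppress=True)
s=cv2.imread('pics/s2.png');t=shot('top','t2.png')[:,:,::-1]
P=[486.5,202,80.3]; o=[]
for n,im in(('scene',s),('top',t)):
    q=proj(n,P); x,y=(q-[25,25]).round().astype(int); print(n,q,x,y)
    o.append(cv2.resize(im[y:y+50,x:x+50],(400,400),interpolation=cv2.INTER_CUBIC))
cv2.imwrite('pics/m3.png',cv2.convertScaleAbs(np.hstack(o),alpha=1.4))
print('tip',onz('scene',236.2,156.5,112.2),st()[0]['position'])
```

```text
scene [399.39 166.11] 374 141
top [252.72 229.17] 228 204
tip [ 503.58 -258.46  112.2 ] [ 502.93 -259.37  181.89]
```

View pics/m3.png

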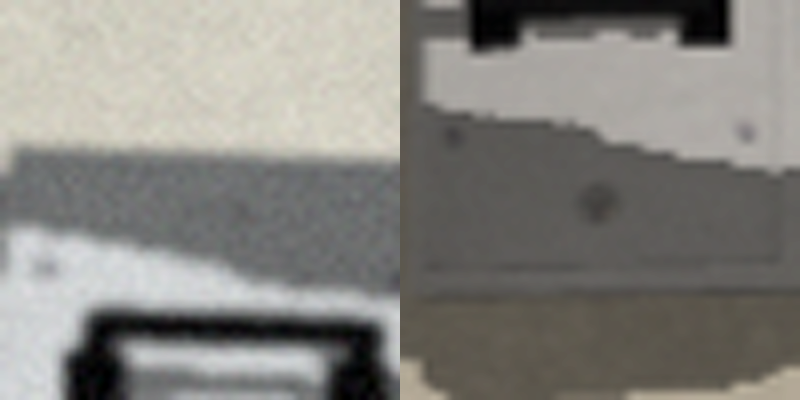

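Run:
```python
from h import *
np.set_printoptions(precision=2,suppress=True)
print(onz('scene',403.3,167.06,80.3),onz('top',252.3,228.9,80.3))
# first picture lid hole signed disagreement
p,g=two('scene',(405.4,158.1),'top',(247.9,203.9));print(p,g,onz('scene',405.4,158.1,p[2]),onz('top',247.9,203.9,p[2]))
# edges of lower block (top face z=55) in scene t0: left/right front? contrast profile across lid row in s2
g=cv2.imread('pics/s2.png',0); 
for r in(164,166,180,190): print(r,g[r,365:440])
```

```text
[489.52 212.98  80.3 ] [487.42 203.44  80.3 ]
[559.87 205.27 192.39] 1.8972691030151756 [559.75 206.23 192.39] [559.86 204.31 192.39]
164 [145 147 148 150 148 134 107  82  72  79  78  81  76  79  78  86  79  76
  85  81  77  79  81  76  77  77  77  83  78  77  79  81  82  81  81  83
  85  80  78  80  77  76  83  80  77  81  79  75  77  76  75  77  79  79
  76  77  74  79  74  77  72  78  92 112 129 141 146 150 150 146 150 146
 144 143 140]
166 [139 126 123 125 120 109  93  82  77  72  81  78  78  78  80  79  81  77
  82  82  76  82  82  76  81  82  81  79  81  78  83  79  77  78  75  75
  78  76  72  72  79  80  81  81  79  80  80  78  78  80  73  76  71  75
  73  78  73  77  79  73  75  73  76  79 104 130 146 146 147 144 143 148
 143 143 145]
180 [ 73  78  72  70  82 112 136 150 152 143 145 146 146 147 149 149 149 152
 137 110  70  45  39  37  38  43  44  51  53  52  62  54  61  60  65  61
  62  62  63  64  67  69  75  72  76  73  81  88  89  88  90  88  91  97
 110 114 122 135 148 144 139 138 140 126  99  82  75  74  80  73  73  79
  79  79  76]
190 [137 145 143 143 129 129 145 151 150 148 152 147 149 154 152 144 117  50
  14   1  12   1  13  23  38  70  86  86  87  90 100 113 118 117 120 114
 115 112 115 116 117 114 112 117 112 104  85  88  82  62  24   6   0   8
   1  15  12  39  63  75  76  73  73  75  76  77  72  74  79  75  79  72
  75  72  76]
```

Call:
drive_tool --pt "-5 15 0 0" --pt "-5 25 -1.5 0" --pt "0 30 -2 0" --pt "0 35 -2 0" --pt "0 35 -2 0" --pt "0 35 -2 0" --pt "0 35 -2 0" --pt "0 35 -2 0" --pt "0 35 -2 0" --pt "0 35 -1 0"

```text
clock: 10.3
position: [486.0, 56.4, 192.0]
ee_rot: [-0.0, 0.708, -0.0, 0.706]
contact_force: [0.4, -0.0, -0.3]
gripper_width: 21.1
```

Call:
drive_tool --pt "0 35 0 0" --pt "0 33 0 0" --pt "0 30 0 0" --pt "0 25 0 0" --pt "0 14 0 0" --pt "4 7 0 0" --pt "10 3 0 0" --pt "6 0 0 0" --pt "0 0 0 0" --pt "0 0 0 0"

```text
clock: 11.13
position: [487.0, 200.5, 172.3]
ee_rot: [-0.0, 0.708, -0.001, 0.706]
contact_force: [0.2, 0.3, -0.9]
gripper_width: 20.7
```

Run:
```python
from h import *
np.set_printoptions(precision=2,suppress=True)
s=shot('scene','s3.png'); p=st()[0]['position']; print(p,proj('scene',p-[0,0,69.7]),proj('scene',[487,203,80.3]))
u,v=proj('scene',p-[0,0,60]).astype(int); x,y=u-40,v-35; print(x,y)
cv2.imwrite('pics/m4.png',cv2.convertScaleAbs(cv2.resize(s[y:y+60,x:x+80,::-1],(800,600),interpolation=cv2.INTER_CUBIC),alpha=1.5))
```

```text
[487.39 200.81 172.99] [399.7  160.83] [399.74 166.26]
360 123
```

View pics/m4.png

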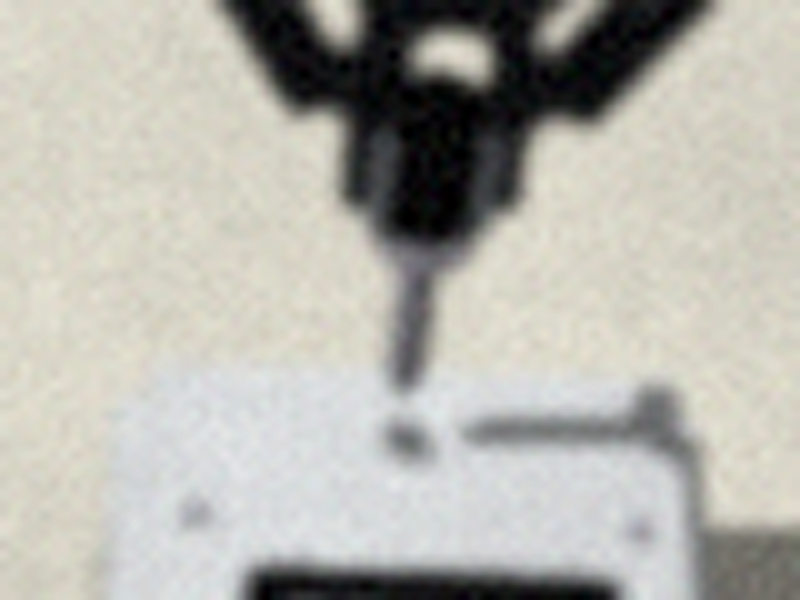

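The hole is now clear at scene (400.5,166.5), with the tip at (399.9,161.4). The hole lies about 3 mm further in +y. I'll shift and descend while watching the force.

Call:
drive_tool --pt "4 1.5 0 0" --pt "6 1.5 0 0" --pt "6 0 0 0" --pt "4 0 0 0" --pt "3 0 0 0" --pt "3 0 0 0" --pt "2 0 0 0" --pt "0 0 0 0"

```text
clock: 11.85
position: [487.2, 204.9, 144.8]
ee_rot: [-0.0, 0.707, -0.0, 0.707]
contact_force: [0.6, 0.6, -1.0]
gripper_width: 21.1
```

Call:
drive_tool --pt "2 0 0 0" --pt "2 0 0 0" --pt "2 0 0 0" --pt "2 0 0 0" --pt "0 0 0 0"

```text
clock: 12.27
position: [487.2, 204.8, 136.9]
ee_rot: [-0.0, 0.707, -0.0, 0.707]
contact_force: [-0.4, 0.2, -2.0]
gripper_width: 20.6
```

The tip is already 13 mm into the lid hole with no side force, so I'll continue.

Call:
drive_tool --pt "2 0 0 0" --pt "2 0 0 0" --pt "3 0 0 0" --pt "3 0 0 0" --pt "3 0 0 0" --pt "3 0 0 0" --pt "0 0 0 0"

```text
clock: 12.85
position: [487.1, 204.8, 120.5]
ee_rot: [-0.0, 0.707, -0.0, 0.707]
contact_force: [-0.6, 0.4, -1.6]
gripper_width: 20.7
```

Call:
drive_tool --pt "3 0 0 0" --pt "3 0 0 0" --pt "3 0 0 0" --pt "3 0 0 0" --pt "0 0 0 0" --pt "0 0 0 0"

```text
clock: 13.35
position: [487.0, 204.9, 108.7]
ee_rot: [-0.0, 0.707, -0.0, 0.707]
contact_force: [-2.5, 1.4, -2.3]
gripper_width: 20.9
```

Call:
drive_tool --pt "3 0.3 -0.5 0" --pt "3 0 0 0" --pt "3 0 0 0" --pt "3 0 0 0" --pt "2 0 0 0" --pt "0 0 0 0" --pt "0 0 0 0"

```text
clock: 13.93
position: [486.9, 205.2, 95.0]
ee_rot: [-0.0, 0.707, -0.0, 0.707]
contact_force: [-1.5, -0.5, -2.6]
gripper_width: 21.0
```

Call:
drive_tool --pt "2 0 0 0" --pt "2 0 0 0" --pt "2 0 0 0" --pt "2 0 0 0" --pt "0 0 0 0" --pt "0 0 0 0"

```text
clock: 14.43
position: [487.1, 205.2, 87.7]
ee_rot: [-0.0, 0.707, 0.0, 0.707]
contact_force: [-1.7, -0.4, 4.1]
gripper_width: 21.0
```

The collar has met the lid. I'll press on in small steps.

Call:
drive_tool --pt "1 0 0 0" --pt "1 0 0 0" --pt "1 0 0 0" --pt "1 0 0 0" --pt "0 0 0 0" --pt "0 0 0 0"

```text
clock: 14.93
position: [486.8, 205.2, 83.9]
ee_rot: [-0.0, 0.707, 0.0, 0.707]
contact_force: [-4.0, -0.6, 5.8]
gripper_width: 20.9
```

Call:
drive_tool --pt "1 0 0 0" --pt "1 0 0 0" --pt "1 0 0 0" --pt "0 0 0 0" --pt "0 0 0 0"

```text
clock: 15.35
position: [487.1, 205.2, 81.2]
ee_rot: [-0.0, 0.707, 0.0, 0.707]
contact_force: [-4.1, 0.9, 7.8]
gripper_width: 20.4
```

Call:
drive_tool --pt "1 0 -0.4 0" --pt "1 0 0 0" --pt "0 0 0 0" --pt "0 0 0 0"

```text
clock: 15.68
position: [487.0, 205.3, 80.4]
ee_rot: [-0.0, 0.707, 0.0, 0.708]
contact_force: [-5.0, -1.0, 14.3]
gripper_width: 20.8
```

Call:
drive_tool --pt "1 0 -0.3 0" --pt "0.5 0 0 0" --pt "0 0 0 0" --pt "0 0 0 0"

```text
clock: 16.02
position: [487.0, 205.3, 80.2]
ee_rot: [-0.001, 0.706, 0.001, 0.708]
contact_force: [-7.7, -3.1, 21.2]
gripper_width: 20.8
```

Run:
```python
from h import *
np.set_printoptions(precision=2,suppress=True)
s=shot('scene','s4.png'); S,M=st(); p=S['position']; print(p,S['contact_force'],S['wrist_torque'],S['gripper_width'])
u,v=proj('scene',p).astype(int); x,y=u-40,v-35; print(x,y,proj('scene',p),proj('scene',p-[0,0,9]))
cv2.imwrite('pics/m5.png',cv2.convertScaleAbs(cv2.resize(s[y:y+60,x:x+80,::-1],(800,600),interpolation=cv2.INTER_CUBIC),alpha=1.5))
```

```text
[487.04 205.32  80.27] [-7.48 -2.36 22.15] [-0.83  2.19 -0.03] 20.87659126132831
360 131 [400.57 166.31] [400.28 168.43]
```

View pics/m5.png

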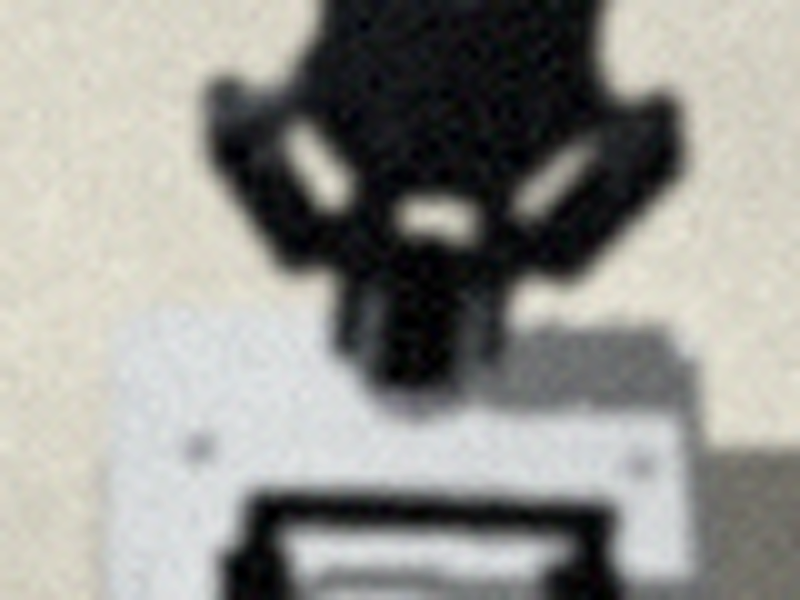

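The collar sits flat on the lid at scene (401,171) and the pin is upright. The height and the stiff stop both match a fully shut lid, so I'm handing in.

```bash
python3 -c "
from bench import arm
print(arm.job_done()); s=arm.read_state(); print(s['clock'],s['position'],s['contact_force'],s['gripper_width'])"
```

```text
the job is handed in; nothing more can be done
None
the job is handed in; nothing more can be done
```

I closed the lid with the shut fingers, took the long pin out of the stand and pushed it through both holes. I handed the job in at about 16 s, still gripping and pressing; no verdict was given.

**Last checks before handing in:**
- **Pressing:** the tool hit a hard stop at TCP z = 80.3 mm, pressing down with about 22 N. Shutting the lid takes about 12 N.
- **Depth:** this puts the tip about 11 mm above the table, or 44 mm down the lower hole, assuming the pin did not slip in the fingers. That matches a fully shut lid. I worked it out from the tool height and did not measure the lid angle directly.
- **Grip:** the finger opening held at 21 mm on the 22 mm grip.
- **Picture:** the collar sits on the lid and the pin looks upright.

**What disagreed:**
- **Lid hole position:** the two cameras differed by 2 to 3 mm in y. An earlier reading of the hole in shadow was about 10 mm off, so I discarded it. A closer look with the pin above the hole settled it, and the pin went in without jamming.
- **Sideways force:** about 8 N stayed on the tool at the end.

I did not look again at the short pin or the other objects after lifting the long pin.

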